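Tip the used-up lip balm out of the divided dish

TASK

One half of the blue divided dish holds a used-up lip balm tube, the other half the nail clipper. Take the dish by its middle grip, carry it with both things in it to the open white wastebasket, and turn and tip it so that only the lip balm half empties into the basket while the clipper stays in the dish. Then set the dish gently back down upright, about where it stood.

Things in the scene. Friction and masses are not known exactly. Their poses are not given: they have to be found in the camera images.
- dish: Loose blue dish 190 (x) x 100 (y) mm, 0.3 kg; origin: centre of underside. Wall in the plane x=0, 36 high, parts the +x and -x halves; on it a white grip plate 12 thick (x), 40 wide (y), top at z=90: pinch across its thickness. Floors at z=5; past x=55 a 15 deg ramp rises to the open outer end (x=95, z=16). Side walls 28 high. The balm rolls out over its half's outer end lowered 40-55 deg.
- balm: Used-up lip balm tube: green cylinder with a yellow cap end, 18 mm in diameter, 62 mm long, 12 g. Lies in either half of the dish, lengthwise along the dividing wall, its centre about 38 mm from the plane x=0. Origin at mid-length on its surface, underneath at the start (9 mm off its axis); y along its length.
- clipper: Steel nail clipper, 13 x 56 x 13 mm, 35 g, lying flat in the other half of the dish, its length (y) along the dividing wall. Origin at the centre of its underside. When the balm's half is lowered it slides against the dividing wall and stays.
- basket: Small empty white plastic wastebasket, fixed, 180 (x) x 200 (y) mm, 140 high, walls 4, open top with a grey collar reaching 4 mm out. Origin at the centre of its underside, z up. Its flip-top lid is folded right back and hangs outside on its +x side (away from the robot), up to 35 mm out and not above the rim.
Things that resemble listed ones, but are neither listed nor needed, are in the scene too. What is shaped like the clipper but red or turquoise is not meant. Leave any green look-alike of the dish alone.

How it is judged:
On the way, in this order (a step that is already met when the one before it is completed fails the run):
1. the dish is held up over the basket with the lip balm and the clipper in it (height (world z) of dish above 0.08 m and horizontal distance between dish and basket below 0.25 m and x of balm in the frame of dish between -0.1 and 0.1 m and y of balm in the frame of dish between -0.05 and 0.05 m and z of balm in the frame of dish between -0.005 and 0.045 m and x of clipper in the frame of dish between -0.1 and 0.1 m and y of clipper in the frame of dish between -0.05 and 0.05 m and z of clipper in the frame of dish between -0.005 and 0.045 m), for 0.1 s.
2. the dish is tipped and the lip balm is in the basket, the clipper still in the dish (angle between dish's own z axis and vertical above 0.35 rad and height (world z) of dish above 0.08 m and x of balm in the frame of basket between -0.09 and 0.09 m and y of balm in the frame of basket between -0.1 and 0.1 m and z of balm in the frame of basket between -0.01 and 0.14 m and x of clipper in the frame of dish between -0.1 and 0.1 m and y of clipper in the frame of dish between -0.05 and 0.05 m and z of clipper in the frame of dish between -0.005 and 0.045 m), for 0.02 s.
At the end, for the whole second after the job is handed in: The lip balm tube lies in the wastebasket below its rim; the dish stands released and still on the ledge, upright within about 10 degrees and within 80 mm of where it stood (any yaw), with the clipper lying in it (x of balm in the frame of basket between -0.09 and 0.09 m and y of balm in the frame of basket between -0.1 and 0.1 m and z of balm in the frame of basket between -0.01 and 0.14 m and x of clipper in the frame of dish between -0.1 and 0.1 m and y of clipper in the frame of dish between -0.05 and 0.05 m and z of clipper in the frame of dish between -0.005 and 0.045 m and angle between dish's own z axis and vertical below 0.17 rad and height (world z) of dish below 0.015 m and distance of dish from where it was at the start of the episode below 0.08 m and linear speed of dish below 0.03 m/s and linear speed of clipper below 0.05 m/s and linear speed of balm below 0.1 m/s); the robot touches nothing.
It fails at once if the dish drops or slams onto the ledge (faster than 0.6 m/s within 40 mm of it) (height (world z) of dish below 0.04 m and linear speed of dish above 0.6 m/s).
It fails at once if the clipper falls out of the dish (x of clipper in the frame of dish above 0.12 m or x of clipper in the frame of dish below -0.12 m or y of clipper in the frame of dish above 0.08 m or y of clipper in the frame of dish below -0.08 m).
It also fails if it takes over 70 s, if anything falls off the work surface, if the arm or the gripper's body presses on something with over 40 N, if the wrist force passes 120 N, or if a joint passes its speed limit or range.

ROBOT

A 6-joint arm with a two-finger parallel gripper is mounted at the origin on the work surface. World frame = base frame: x ahead of the robot, y to its left, z up, the work surface at z = 0. Lengths are in m, angles in rad, forces in N, time in s.
With the tool pointing down it reaches from about 0.3 to 0.775 m from the base axis. Payload 14.6 kg.
Tool frame: the origin (TCP) lies midway between the tips of the shut fingers; the grasp point (between the pads) lies 19 mm behind it (grasp_offset is the distance from the TCP to the grasp point, in m); z points along the fingers, y is the line along which they close (so a half turn about z gives the same grasp; the last joint's range is limited). The gripper opens to 94 mm and grips with 3 to 60 N. Pads are 16 mm wide; open, the fingers measure 119 mm over their backs; the gripper's body (75 mm by 177 mm) begins 78 mm behind the grasp point.
Start: joints at [1.149, 0.3, 1.521, -0, 1.321, -0.067], TCP at [0.191, 0.516, 0.205] pointing down, gripper open.
Joint ranges: [-3.03, 3.03], [-0.79, 2.21], [0.23, 2.52], [-1.04, 4.18], [0, 3.07], [-2.55, 2.55]. Speed limits (rad/s): [2.22, 2.22, 2.57, 3.14, 3.14, 3.14].

INTERFACE

Orientations are given as [roll, pitch, yaw] about the fixed x, y, z axes, in that order (R = Rz(yaw) Ry(pitch) Rx(roll)).
In Python, from station import * gives the robot as it stands. The module is installed in compiled form; this text tells all that it offers.
- The arm moves only by the tool send_rows, never from a script. Its argument "rows" is a list of rows, each an object of numbers: "dx", "dy", "dz": the shift along the tool's x, y, z in mm; "roll": the turn about the tool's z in degrees; "jaw": the closure, from -1 (fully open) to 1 (shut). In form: [{"dx": .., "dy": .., "dz": .., "roll": .., "jaw": ..}, ...]. A call has 1 to 12 rows; each row shifts and turns the commanded pose from where the row before left it, along the tool's axes as they then stand; what a row does not reach is not made up. A row lasts 1/12 s, in which the tool goes at most 41.7 mm and 7.16 degrees, less where a joint would pass 70% of its speed; a pose out of reach is approached as far as the arm can. A call is refused whole if a number of a shift passes 41.7 or a number of a turn 7.16, either way. A call with a gripper value outside its range is refused whole. The fingers move at their own pace and stop on an object; "force" is the grip in N (left out, the last holds). Time passes only in rows, so rows that do not move let the fingers close. It gives the time, the measured TCP pose, the force, the opening and the grip force at its end, in the units of the state.
- get_obs(): the state, without advancing time (a new reading comes with each control period).
- camera(name): name is "side" or "top"; returns a dict with "frame" (384x512x3 uint8, red, green, blue), "z_map" (384x512 float32, m along the optical axis (not along the pixel's ray), 0 where there is no reading), "camera_matrix" (3x3 intrinsics, pixels), "D" ([k1, k2, p1, p2, k3] as OpenCV has them; the pictures are not rectified), "rvec" (rotation vector, rad) and "tvec" (3), from world to camera coordinates, as OpenCV has them. Camera axes: x right, y down, z forward; pixel columns grow to the right and rows downward; lengths in m; the calibration is good to about 2 mm. A picture is of the moment at which its call begins.
- hand_in(): hands the job in; it is judged then, once.
The state is a dict: "time_s": time; "qpos": joint angles; "joint_vel": joint speeds; "tau": joint torques, N m; "ee_pos": TCP position; "eef_rot": TCP orientation; "force": force on the tool from outside, world axes, zero at the start; "moment": the same for the moment, N m; "grip_width": finger opening in m; "grip_force": force on a finger pad.
Only numpy, scipy, OpenCV 4.12 (cv2) and the standard library are available. Lean on these libraries where they do the work, as an engineer would, in place of code of your own. Each camera call takes 0.05 s, during which the arm holds its last target. There are 200 camera calls.

## Working session

There is one attempt and no reset: what is moved stays moved. The work goes in short steps, Python scripts to look and compute and a tool call to move; the robot and the scene stay as the last step left them, time stands still between calls to the robot, and variables do not carry over. Pictures are saved under pics/ and viewed, at most 10 in all, crops included, and the job is handed in when it is done.

Besides the shell and the picture viewer there is one more tool, called after ">>>" by a JSON object that holds its "api" and its "payload". send_rows: Moves the arm, as the interface text tells. Its arguments: {"type":"object","properties":{"rows":{"type":"array"},"force":{"type":"number"}},"required":["rows"]}

```bash
mkdir -p pics; cat > h.py <<'E'
from station import *
import numpy as np, cv2
def cap(n):
    c=camera(n); return c
def px2w(c,u,v,z=None):
    K,D=np.array(c["camera_matrix"]),np.array(c["D"],float)
    R,_=cv2.Rodrigues(np.array(c["rvec"],float)); t=np.array(c["tvec"],float).ravel()
    n=cv2.undistortPoints(np.array([[[u,v]]],float),K,D)[0,0]
    ray=np.array([n[0],n[1],1.])
    if z is None:
        d=c["z_map"][int(round(v)),int(round(u))]; return R.T@(ray*d-t)
    o=-R.T@t; r=R.T@ray; return o+r*(z-o[2])/r[2]
E
python3 - <<'E'
from h import *
import pickle
for n in("top","side"):
    c=cap(n); pickle.dump(c,open(n+"0.pkl","wb"))
    cv2.imwrite(f"pics/{n}0.png",cv2.resize(c["frame"][:,:,::-1],(800,600)))
print(get_obs())
E
```

```text
{'time_s': 0.1, 'qpos': array([ 1.14938740e+00,  3.00396658e-01,  1.52151185e+00,  2.96649279e-05,
        1.32069096e+00, -6.65960473e-02]), 'joint_vel': array([-0.00030991, -0.00033539, -0.00125006, -0.0006252 ,  0.00034318,
        0.00053066]), 'tau': array([ 9.70802503e-04, -5.32635784e+01, -3.53286624e+01,  7.09152664e-02,
        2.34829268e-02, -1.92022654e-06]), 'ee_pos': array([0.19097736, 0.51553353, 0.20495645]), 'eef_rot': array([-3.14058998e+00, -9.56714536e-05,  2.78677237e+00]), 'force': array([-0.11262577,  0.03215259,  0.32506919]), 'moment': array([-0.05724232,  0.02786376, -0.04268505]), 'grip_force': 0.0, 'grip_width': 0.09389625070954173}
```

View pics/top0.png

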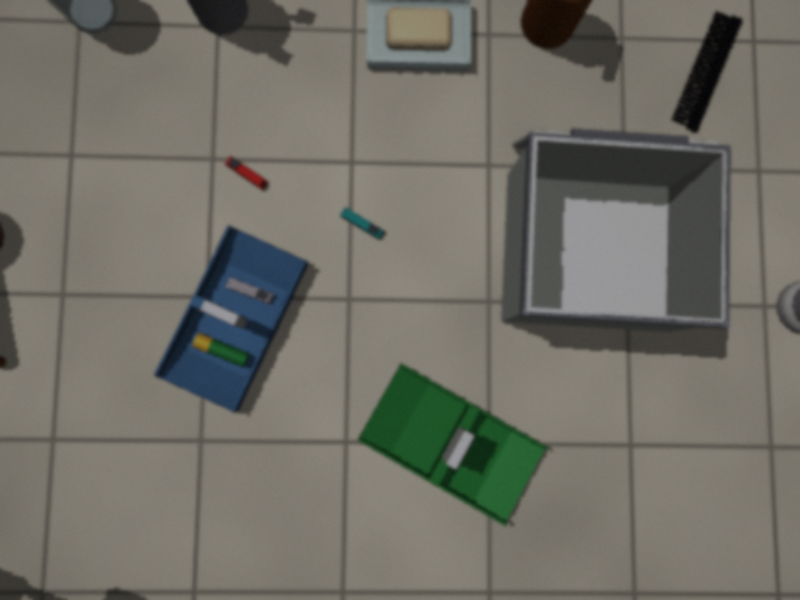

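View pics/side0.png

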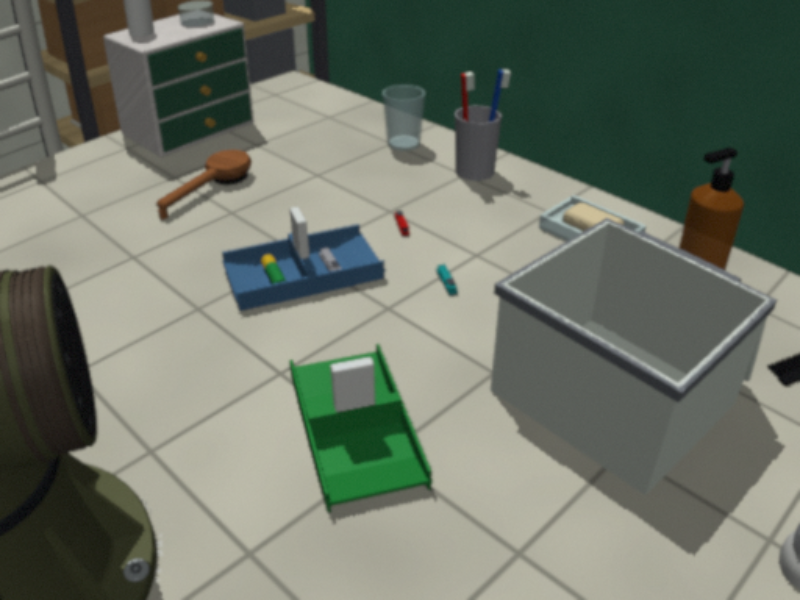

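Top view: the blue dish is at about (232,320), with a white plate at (222,313), the green/yellow balm in its near half at (222,350), and the grey clipper in its far half at (250,290). The basket opening is at about (628,230). Candidates for each thing:
- **Dish:** blue (232,320) or green (455,445). Blue is the one described.
- **Clipper:** steel (250,290), red (247,173) or turquoise (362,223). Steel in the dish is the one described.
- **Balm:** only (222,350).

```bash
python3 - <<'E'
from h import *
import pickle
c=pickle.load(open("top0.pkl","rb")); s=.64
for nm,u,v,z in [("plate a",203,304,.09),("plate b",243,324,.09),("farL",231,228,.028),("farR",312,264,.028),("nearL",157,376,.028),("nearR",238,411,.028),("b1",533,135,.14),("b2",729,147,.14),("b3",727,324,.14),("b4",524,318,.14),("balm",222,350,.014),("clip",250,290,.012)]:
    print(nm,px2w(c,u*s,v*s,z).round(3),px2w(c,u*s,v*s).round(3))
f=c["frame"][135:275,85:215,::-1]; cv2.imwrite("pics/crop0.png",cv2.resize(f,None,fx=4.2,fy=4.2,interpolation=2))
E
```

```text
plate a [0.48  0.191 0.09 ] [0.48  0.191 0.09 ]
plate b [0.46  0.148 0.09 ] [0.463 0.158 0.037]
farL [0.574 0.177 0.028] [0.577 0.18  0.014]
farR [0.534 0.083 0.028] [0.538 0.085 0.002]
nearL [0.404 0.253 0.028] [0.404 0.257 0.014]
nearR [0.366 0.161 0.028] [ 0.365  0.166 -0.   ]
b1 [ 0.654 -0.148  0.14 ] [ 0.653 -0.148  0.142]
b2 [ 0.646 -0.35   0.14 ] [ 0.693 -0.422  0.001]
b3 [ 0.464 -0.341  0.14 ] [ 0.464 -0.342  0.139]
b4 [ 0.466 -0.137  0.14 ] [ 0.474 -0.157  0.051]
balm [0.435 0.185 0.014] [0.434 0.183 0.023]
clip [0.505 0.156 0.012] [0.504 0.155 0.018]
```

View pics/crop0.png

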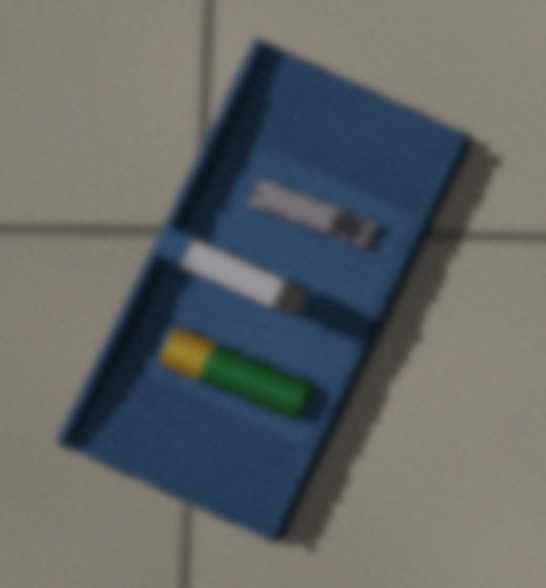

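Crop: this is the blue dish, with the balm at crop (235,373), the steel clipper at (315,212) and the plate top from (183,253) to (280,292). The choice is confirmed.

The centre is about (0.470, 0.170), and the clipper half points at about -24°. The rows can't tilt the tool, so I will pinch the plate across its 40 mm width. That lets the dish pivot about its y axis in the pads. I will then tip it by lowering the underside of the clipper half onto the basket's +y rim.

>>> {"api": "send_rows", "payload": {"rows": [{"dx": -31.9, "dy": -18.8, "jaw": -1}, {"dx": -31.9, "dy": -18.8, "jaw": -1}, {"dx": -31.9, "dy": -18.8, "jaw": -1}, {"dx": -31.9, "dy": -18.8, "jaw": -1}, {"dx": -31.9, "dy": -18.8, "jaw": -1}, {"dx": -31.9, "dy": -18.8, "jaw": -1}, {"dx": -31.9, "dy": -18.8, "jaw": -1}, {"dx": -31.9, "dy": -18.8, "jaw": -1}, {"dx": -31.9, "dy": -18.8, "jaw": -1}, {"dx": -31.9, "dy": -18.8, "jaw": -1}, {"dx": -31.9, "dy": -18.8, "jaw": -1}, {"dx": -31.9, "dy": -18.8, "jaw": -1}]}}

```text
invalid input at $.rows[0]: expected keys dx, dy, dz, roll, jaw
```

>>> {"api": "send_rows", "payload": {"rows": [{"roll": 7.06}, {"roll": 7.06}, {"roll": 7.06}, {"roll": 7.06}, {"roll": 7.06}, {"roll": 7.06}, {"roll": 7.06}, {"roll": 7.06}, {"roll": 7.06}, {"roll": 7.06}, {"roll": 7.06}, {"roll": 7.06}]}}

```text
invalid input at $.rows[0]: expected keys dx, dy, dz, roll, jaw
```

>>> {"api": "send_rows", "payload": {"rows": [{"roll": 7.06}, {"roll": 7.06}, {"roll": 7.06}, {"roll": 7.06}, {"roll": 7.06}, {"roll": 7.06}, {"roll": 7.06}, {"roll": 7.06}, {"roll": 7.06}, {"roll": 7.06}, {"roll": 7.06}, {"roll": 7.06}]}}

```text
invalid input at $.rows[0]: expected keys dx, dy, dz, roll, jaw
```

>>> {"api": "send_rows", "payload": {"rows": [{"roll": 7.06}, {"roll": 7.06}, {}]}}

```text
invalid input at $.rows[0]: expected keys dx, dy, dz, roll, jaw
```

All keys are required in every row.

>>> {"api": "send_rows", "payload": {"rows": [{"dx": -31.9, "dy": -18.8, "dz": 0, "roll": 0, "jaw": -1}, {"dx": -31.9, "dy": -18.8, "dz": 0, "roll": 0, "jaw": -1}, {"dx": -31.9, "dy": -18.8, "dz": 0, "roll": 0, "jaw": -1}, {"dx": -31.9, "dy": -18.8, "dz": 0, "roll": 0, "jaw": -1}, {"dx": -31.9, "dy": -18.8, "dz": 0, "roll": 0, "jaw": -1}, {"dx": -31.9, "dy": -18.8, "dz": 0, "roll": 0, "jaw": -1}, {"dx": -31.9, "dy": -18.8, "dz": 0, "roll": 0, "jaw": -1}, {"dx": -31.9, "dy": -18.8, "dz": 0, "roll": 0, "jaw": -1}, {"dx": -31.9, "dy": -18.8, "dz": 0, "roll": 0, "jaw": -1}, {"dx": -31.9, "dy": -18.8, "dz": 0, "roll": 0, "jaw": -1}, {"dx": -31.9, "dy": -18.8, "dz": 0, "roll": 0, "jaw": -1}, {"dx": -31.9, "dy": -18.8, "dz": 0, "roll": 0, "jaw": -1}]}}

```text
time_s: 1.1
ee_pos: [0.4724, 0.1695, 0.2053]
eef_rot: [-3.141, -0.0, 2.787]
force: [0.3, 1.0, 0.6]
grip_width: 0.0939
grip_force: 0.0
```

>>> {"api": "send_rows", "payload": {"rows": [{"dx": 0, "dy": 0, "dz": 0, "roll": 7.06, "jaw": -1}, {"dx": 0, "dy": 0, "dz": 0, "roll": 7.06, "jaw": -1}, {"dx": 0, "dy": 0, "dz": 0, "roll": 7.06, "jaw": -1}, {"dx": 0, "dy": 0, "dz": 0, "roll": 7.06, "jaw": -1}, {"dx": 0, "dy": 0, "dz": 0, "roll": 7.06, "jaw": -1}, {"dx": 0, "dy": 0, "dz": 0, "roll": 7.06, "jaw": -1}, {"dx": 0, "dy": 0, "dz": 0, "roll": 7.06, "jaw": -1}, {"dx": 0, "dy": 0, "dz": 0, "roll": 7.06, "jaw": -1}, {"dx": 0, "dy": 0, "dz": 0, "roll": 7.06, "jaw": -1}, {"dx": 0, "dy": 0, "dz": 0, "roll": 7.06, "jaw": -1}, {"dx": 0, "dy": 0, "dz": 0, "roll": 7.06, "jaw": -1}, {"dx": 0, "dy": 0, "dz": 0, "roll": 7.06, "jaw": -1}]}}

```text
time_s: 2.1
ee_pos: [0.4715, 0.1712, 0.2051]
eef_rot: [-3.141, 0.0, 1.302]
force: [-0.5, 0.4, 0.0]
grip_width: 0.0939
grip_force: 0.0
```

>>> {"api": "send_rows", "payload": {"rows": [{"dx": 0, "dy": 0, "dz": 0, "roll": 7.06, "jaw": -1}, {"dx": 0, "dy": 0, "dz": 0, "roll": 7.06, "jaw": -1}, {"dx": 0, "dy": 0, "dz": 0, "roll": 7.06, "jaw": -1}, {"dx": 0, "dy": 0, "dz": 0, "roll": 7.06, "jaw": -1}, {"dx": 0, "dy": 0, "dz": 0, "roll": 7.06, "jaw": -1}, {"dx": 0, "dy": 0, "dz": 0, "roll": 7.06, "jaw": -1}, {"dx": 0, "dy": 0, "dz": 0, "roll": 7.06, "jaw": -1}, {"dx": 0, "dy": 0, "dz": 0, "roll": 7.06, "jaw": -1}, {"dx": 0, "dy": 0, "dz": 0, "roll": 7.06, "jaw": -1}, {"dx": 0, "dy": 0, "dz": 0, "roll": 7.06, "jaw": -1}, {"dx": 0, "dy": 0, "dz": 0, "roll": 7.06, "jaw": -1}, {"dx": 0, "dy": 0, "dz": 0, "roll": 7.06, "jaw": -1}]}}

```text
time_s: 3.1
ee_pos: [0.4715, 0.1712, 0.2052]
eef_rot: [3.141, 0.001, -0.177]
force: [-0.7, -0.0, -0.6]
grip_width: 0.0942
grip_force: 0.0
```

>>> {"api": "send_rows", "payload": {"rows": [{"dx": 0, "dy": 0, "dz": 0, "roll": 7.06, "jaw": -1}, {"dx": 0, "dy": 0, "dz": 0, "roll": 7.06, "jaw": -1}, {"dx": 0, "dy": 0, "dz": 0, "roll": 0, "jaw": -1}, {"dx": 0, "dy": 0, "dz": 0, "roll": 0, "jaw": -1}]}}

```text
time_s: 3.43
ee_pos: [0.4716, 0.1712, 0.2053]
eef_rot: [3.141, 0.0, -0.413]
force: [0.2, 0.0, -0.4]
grip_width: 0.0943
grip_force: 0.0
```

```bash
python3 - <<'E'
from h import *
import pickle
c=pickle.load(open("top0.pkl","rb"))
P=np.array([px2w(c,u,v) for u in range(115,170) for v in range(180,220)])
m=(P[:,2]>.08)&(P[:,2]<.1)
q=P[m][:,:2]; print(m.sum(),P[m].mean(0),cv2.minAreaRect((q*1000).astype(np.float32)))
A=np.array([px2w(c,u,v) for u in range(95,205) for v in range(140,270)])
k=(A[:,2]>.02)&(A[:,2]<.045); 
print(k.sum(),cv2.minAreaRect((A[k][:,:2]*1000).astype(np.float32)))
# side view crop now
s=cap("side"); cv2.imwrite("pics/s1.png",cv2.resize(s["frame"][60:220,100:300,::-1],None,fx=3.5,fy=3.5,interpolation=2))
E
```

```text
182 [0.47133772 0.17360231 0.08984789] ((471.638916015625, 174.20535278320312), (39.62343215942383, 11.842437744140625), 65.9953384399414)
1062 ((472.12225341796875, 174.71807861328125), (100.69703674316406, 188.87477111816406), 66.30787658691406)
```

View pics/s1.png

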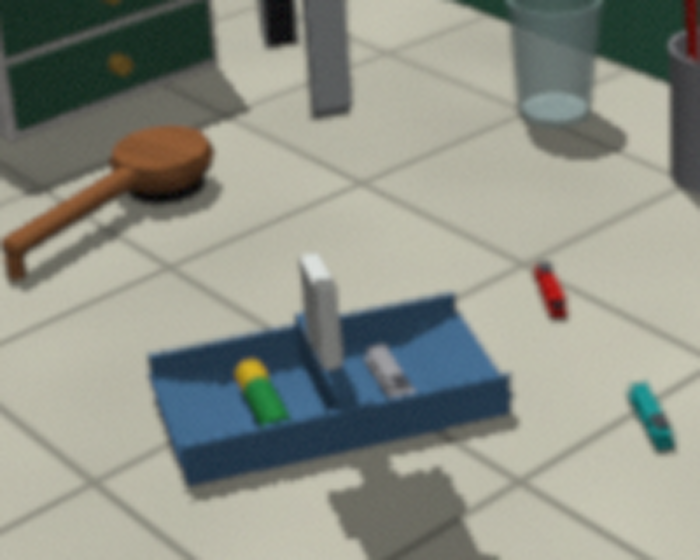

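The side crop shows both open fingers above the dish (260,20)/(325,60), and the plate at (320,310) standing free. The depth fit puts the dish at (0.472, 0.174), -24°. I'll descend and pinch.

>>> {"api": "send_rows", "payload": {"rows": [{"dx": -1.1, "dy": -3, "dz": 25, "roll": 0.2, "jaw": -1}, {"dx": 0, "dy": 0, "dz": 35, "roll": 0, "jaw": -1}, {"dx": 0, "dy": 0, "dz": 35, "roll": 0, "jaw": -1}, {"dx": 0, "dy": 0, "dz": 30, "roll": 0, "jaw": -1}, {"dx": 0, "dy": 0, "dz": 20, "roll": 0, "jaw": -1}, {"dx": 0, "dy": 0, "dz": 9, "roll": 0, "jaw": -1}, {"dx": 0, "dy": 0, "dz": 0, "roll": 0, "jaw": -1}]}}

```text
time_s: 4.07
ee_pos: [0.471, 0.1741, 0.0499]
eef_rot: [3.14, 0.002, -0.418]
force: [0.1, -0.6, 0.2]
grip_width: 0.0938
grip_force: 0.0
```

>>> {"api": "send_rows", "payload": {"rows": [{"dx": 0, "dy": 0, "dz": 0, "roll": 0, "jaw": 0}, {"dx": 0, "dy": 0, "dz": 0, "roll": 0, "jaw": 0.2}, {"dx": 0, "dy": 0, "dz": 0, "roll": 0, "jaw": 0.3}, {"dx": 0, "dy": 0, "dz": 0, "roll": 0, "jaw": 1}, {"dx": 0, "dy": 0, "dz": 0, "roll": 0, "jaw": 1}, {"dx": 0, "dy": 0, "dz": 0, "roll": 0, "jaw": 1}, {"dx": 0, "dy": 0, "dz": 0, "roll": 0, "jaw": 1}, {"dx": 0, "dy": 0, "dz": 0, "roll": 0, "jaw": 1}], "force": 15}}

```text
time_s: 4.73
ee_pos: [0.4719, 0.1744, 0.0515]
eef_rot: [-3.142, -0.0, -0.42]
force: [-0.1, -0.8, 0.2]
grip_width: 0.0442
grip_force: 0.0
```

>>> {"api": "send_rows", "payload": {"rows": [{"dx": 0, "dy": 0, "dz": 0, "roll": 0, "jaw": 1}, {"dx": 0, "dy": 0, "dz": 0, "roll": 0, "jaw": 1}, {"dx": 0, "dy": 0, "dz": 0, "roll": 0, "jaw": 1}, {"dx": 0, "dy": 0, "dz": 0, "roll": 0, "jaw": 1}]}}

```text
time_s: 5.07
ee_pos: [0.472, 0.1745, 0.0516]
eef_rot: [-3.141, -0.0, -0.42]
force: [0.4, 2.1, 1.4]
grip_width: 0.0396
grip_force: 15.0
```

>>> {"api": "send_rows", "payload": {"rows": [{"dx": 0, "dy": 0, "dz": -2, "roll": 0, "jaw": 1}, {"dx": 0, "dy": 0, "dz": -6, "roll": 0, "jaw": 1}, {"dx": 0, "dy": 0, "dz": -10, "roll": 0, "jaw": 1}, {"dx": 0, "dy": 0, "dz": -10, "roll": 0, "jaw": 1}, {"dx": 0, "dy": 0, "dz": -8, "roll": 0, "jaw": 1}, {"dx": 0, "dy": 0, "dz": -4, "roll": 0, "jaw": 1}, {"dx": 0, "dy": 0, "dz": 0, "roll": 0, "jaw": 1}, {"dx": 0, "dy": 0, "dz": 0, "roll": 0, "jaw": 1}]}}

```text
time_s: 5.73
ee_pos: [0.4719, 0.1744, 0.0916]
eef_rot: [-3.141, -0.0, -0.421]
force: [-0.1, -0.9, -4.2]
grip_width: 0.0398
grip_force: 15.0
```

```bash
python3 - <<'E'
from h import *
s=cap("side"); cv2.imwrite("pics/s2.png",cv2.resize(s["frame"][60:220,100:300,::-1],None,fx=3,fy=3,interpolation=2))
print(get_obs()["qpos"].round(2))
E
```

```text
[0.28 0.33 1.77 0.   1.04 2.27]
```

View pics/s2.png

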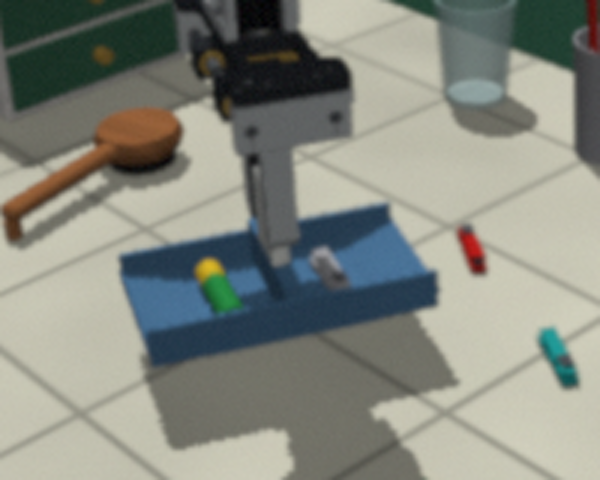

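It is lifted level with both things inside. Next I'll raise it, turn it so the clipper half faces +y, and carry it over.

>>> {"api": "send_rows", "payload": {"rows": [{"dx": 0, "dy": 0, "dz": -6, "roll": 0, "jaw": 1}, {"dx": 0, "dy": 0, "dz": -12, "roll": -1, "jaw": 1}, {"dx": 0, "dy": 0, "dz": -18, "roll": -3, "jaw": 1}, {"dx": 0, "dy": 0, "dz": -20, "roll": -5, "jaw": 1}, {"dx": 0, "dy": 0, "dz": -20, "roll": -6, "jaw": 1}, {"dx": 0, "dy": 0, "dz": -20, "roll": -6, "jaw": 1}, {"dx": 0, "dy": 0, "dz": -20, "roll": -6, "jaw": 1}, {"dx": 0, "dy": 0, "dz": -18, "roll": -6, "jaw": 1}, {"dx": 0, "dy": 0, "dz": -12, "roll": -6, "jaw": 1}, {"dx": 0, "dy": 0, "dz": -8, "roll": -6, "jaw": 1}, {"dx": 0, "dy": 0, "dz": -4, "roll": -6, "jaw": 1}, {"dx": 0, "dy": 0, "dz": 0, "roll": -6, "jaw": 1}]}}

```text
time_s: 6.78
ee_pos: [0.472, 0.1744, 0.2506]
eef_rot: [3.141, -0.001, 0.58]
force: [-0.5, -0.9, -3.0]
grip_width: 0.0399
grip_force: 15.0
```

>>> {"api": "send_rows", "payload": {"rows": [{"dx": 0, "dy": 0, "dz": 0, "roll": -6, "jaw": 1}, {"dx": 0, "dy": 0, "dz": 0, "roll": -6, "jaw": 1}, {"dx": 0, "dy": 0, "dz": 0, "roll": -6, "jaw": 1}, {"dx": 0, "dy": 0, "dz": 0, "roll": -6, "jaw": 1}, {"dx": 0, "dy": 0, "dz": 0, "roll": -6, "jaw": 1}, {"dx": 0, "dy": 0, "dz": 0, "roll": -6, "jaw": 1}, {"dx": 0, "dy": 0, "dz": 0, "roll": -6, "jaw": 1}, {"dx": 0, "dy": 0, "dz": 0, "roll": -5, "jaw": 1}, {"dx": 0, "dy": 0, "dz": 0, "roll": -4, "jaw": 1}, {"dx": 0, "dy": 0, "dz": 0, "roll": -2, "jaw": 1}, {"dx": 0, "dy": 0, "dz": 0, "roll": -1.4, "jaw": 1}, {"dx": 0, "dy": 0, "dz": 0, "roll": 0, "jaw": 1}]}}

```text
time_s: 7.78
ee_pos: [0.4717, 0.1743, 0.2494]
eef_rot: [-3.141, 0.0, 1.525]
force: [-0.4, -0.9, -4.4]
grip_width: 0.0397
grip_force: 15.0
```

>>> {"api": "send_rows", "payload": {"rows": [{"dx": -3, "dy": 1, "dz": 0, "roll": 0, "jaw": 1}, {"dx": -6, "dy": 2, "dz": 0, "roll": 0, "jaw": 1}, {"dx": -10, "dy": 3, "dz": 0, "roll": 0, "jaw": 1}, {"dx": -14, "dy": 4, "dz": 0, "roll": 0, "jaw": 1}, {"dx": -18, "dy": 5, "dz": 0, "roll": 0, "jaw": 1}, {"dx": -20, "dy": 5, "dz": 0, "roll": 0, "jaw": 1}, {"dx": -20, "dy": 5, "dz": 0, "roll": 0, "jaw": 1}, {"dx": -20, "dy": 5, "dz": 0, "roll": 0, "jaw": 1}, {"dx": -20, "dy": 5, "dz": 0, "roll": 0, "jaw": 1}, {"dx": -20, "dy": 5, "dz": 0, "roll": 0, "jaw": 1}, {"dx": -20, "dy": 5, "dz": 0, "roll": 0, "jaw": 1}, {"dx": -20, "dy": 5, "dz": 0, "roll": 0, "jaw": 1}]}}

```text
time_s: 8.78
ee_pos: [0.5128, -0.0208, 0.2495]
eef_rot: [-3.142, 0.0, 1.523]
force: [0.2, 0.3, -3.3]
grip_width: 0.0401
grip_force: 15.0
```

>>> {"api": "send_rows", "payload": {"rows": [{"dx": -20, "dy": 6, "dz": 0, "roll": 0, "jaw": 1}, {"dx": -20, "dy": 6, "dz": 0, "roll": 0, "jaw": 1}, {"dx": -20, "dy": 6, "dz": 0, "roll": 0, "jaw": 1}, {"dx": -20, "dy": 6, "dz": 0, "roll": 0, "jaw": 1}, {"dx": -20, "dy": 6, "dz": 0, "roll": 0, "jaw": 1}, {"dx": -20, "dy": 6, "dz": 0, "roll": 0, "jaw": 1}, {"dx": -20, "dy": 6, "dz": 0, "roll": 0, "jaw": 1}, {"dx": -18, "dy": 5, "dz": 0, "roll": 0, "jaw": 1}, {"dx": -14, "dy": 4, "dz": 0, "roll": 0, "jaw": 1}, {"dx": -9, "dy": 2, "dz": 0, "roll": 0, "jaw": 1}, {"dx": -4, "dy": 1, "dz": 0, "roll": 0, "jaw": 1}, {"dx": -2, "dy": 0, "dz": 0, "roll": 0, "jaw": 1}]}}

```text
time_s: 9.78
ee_pos: [0.5579, -0.2085, 0.2493]
eef_rot: [-3.141, -0.0, 1.523]
force: [0.4, -0.3, -2.5]
grip_width: 0.0399
grip_force: 15.0
```

```bash
python3 - <<'E'
from h import *
s=cap("side")["frame"]; t=cap("top")["frame"]
cv2.imwrite("pics/s3.png",cv2.resize(np.hstack([s[60:330,250:512],t[20:290,250:512]])[:,:,::-1],None,fx=1.5,fy=1.5,interpolation=2))
o=get_obs();print(o["ee_pos"].round(4),o["eef_rot"].round(3),o["qpos"].round(2))
E
```

```text
[ 0.5579 -0.2078  0.2494] [-3.141 -0.     1.524] [-0.42  0.37  1.32  0.    1.45 -0.37]
```

View pics/s3.png

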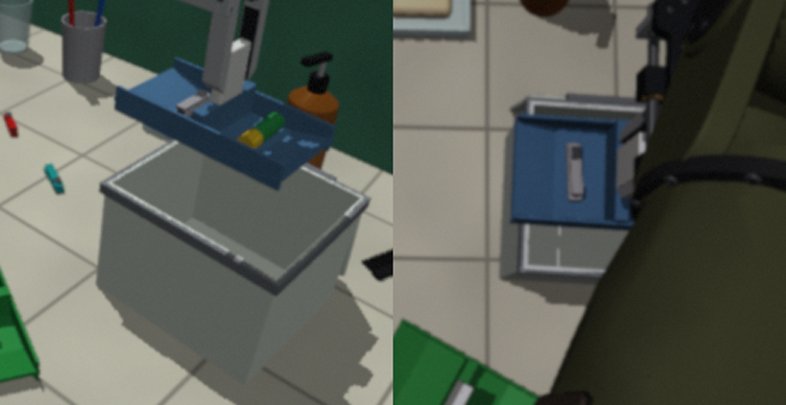

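The side view (left) shows the dish above the basket with the clipper at (190,103) and the balm at (262,130), both in it. The clipper half faces +y. I'll go 9 mm further and lower it onto the +y rim.

>>> {"api": "send_rows", "payload": {"rows": [{"dx": -4, "dy": 0, "dz": 6, "roll": 0, "jaw": 1}, {"dx": -4, "dy": 0, "dz": 12, "roll": 0, "jaw": 1}, {"dx": 0, "dy": 0, "dz": 15, "roll": 0, "jaw": 1}, {"dx": 0, "dy": 0, "dz": 12, "roll": 0, "jaw": 1}, {"dx": 0, "dy": 0, "dz": 10, "roll": 0, "jaw": 1}, {"dx": 0, "dy": 0, "dz": 10, "roll": 0, "jaw": 1}, {"dx": 0, "dy": 0, "dz": 10, "roll": 0, "jaw": 1}]}}

```text
time_s: 10.47
ee_pos: [0.5581, -0.2169, 0.1747]
eef_rot: [3.139, 0.002, 1.524]
force: [-0.4, -8.1, 5.3]
grip_width: 0.0397
grip_force: 15.0
```

```bash
python3 - <<'E'
from h import *
s=cap("side")["frame"]
cv2.imwrite("pics/s4.png",cv2.resize(s[60:330,250:512,::-1],None,fx=2,fy=2,interpolation=2))
o=get_obs();print(o["ee_pos"].round(4),o["eef_rot"].round(3),o["force"].round(2),o["moment"].round(2))
E
```

```text
[ 0.5575 -0.2168  0.1726] [-3.141e+00  1.000e-03  1.524e+00] [ 0.63 -4.35  1.21] [-0.65 -0.05 -0.11]
```

View pics/s4.png

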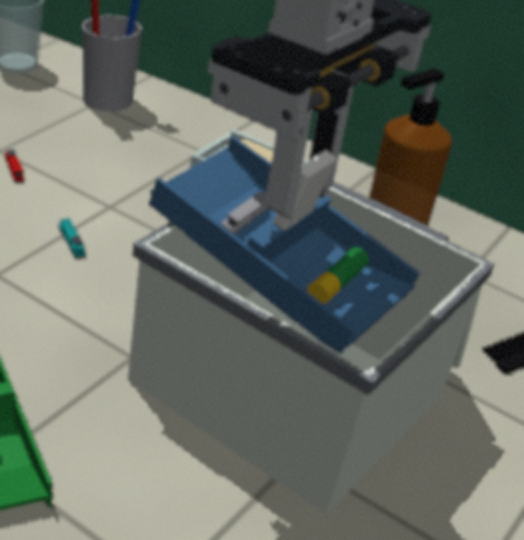

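The dish is pivoting in the grip as planned: it is tilted about 15-20°, with the balm at (340,275) in the lowered half and the clipper at (245,213) by the wall. I'll keep lowering.

>>> {"api": "send_rows", "payload": {"rows": [{"dx": 0, "dy": 0, "dz": 8, "roll": 0, "jaw": 1}, {"dx": 0, "dy": 0, "dz": 8, "roll": 0, "jaw": 1}, {"dx": 0, "dy": 0, "dz": 8, "roll": 0, "jaw": 1}, {"dx": 0, "dy": 0, "dz": 5, "roll": 0, "jaw": 1}, {"dx": 0, "dy": 0, "dz": 0, "roll": 0, "jaw": 1}, {"dx": 0, "dy": 0, "dz": 0, "roll": 0, "jaw": 1}, {"dx": 0, "dy": 0, "dz": 0, "roll": 0, "jaw": 1}, {"dx": 0, "dy": 0, "dz": 0, "roll": 0, "jaw": 1}]}}

```text
time_s: 11.18
ee_pos: [0.5577, -0.2162, 0.1456]
eef_rot: [3.141, 0.0, 1.524]
force: [-0.3, -3.9, -2.1]
grip_width: 0.0398
grip_force: 15.0
```

```bash
python3 - <<'E'
from h import *
s=cap("side")["frame"]
cv2.imwrite("pics/s5.png",cv2.resize(s[60:330,250:512,::-1],None,fx=2,fy=2,interpolation=2))
o=get_obs();print(o["ee_pos"].round(4),o["eef_rot"].round(3),o["force"].round(2),o["moment"].round(2))
E
```

```text
[ 0.5577 -0.2162  0.1456] [3.141 0.    1.524] [-0.21 -3.49 -1.1 ] [-0.77  0.21  0.02]
```

View pics/s5.png

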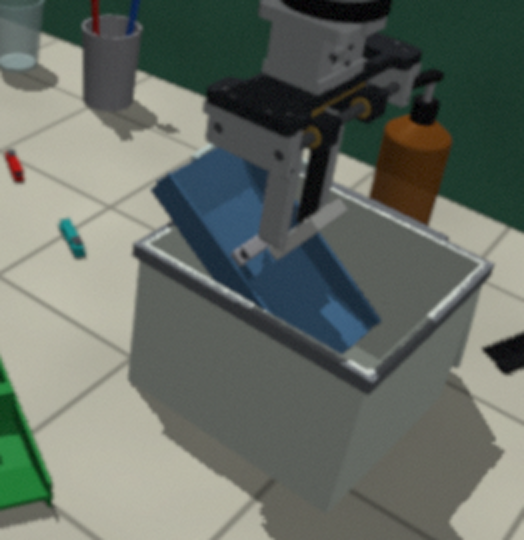

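The balm has rolled out of the lowered half (empty at (330,320)), at about 40° tilt, and the clipper is against the wall at (245,250). I'll raise slowly with a lighter grip so the dish swings back, then look.

>>> {"api": "send_rows", "payload": {"rows": [{"dx": 0, "dy": 0, "dz": 0, "roll": 0, "jaw": 1}, {"dx": 0, "dy": 0, "dz": 0, "roll": 0, "jaw": 1}, {"dx": 0, "dy": 0, "dz": -4, "roll": 0, "jaw": 1}, {"dx": 0, "dy": 0, "dz": -6, "roll": 0, "jaw": 1}, {"dx": 0, "dy": 0, "dz": -6, "roll": 0, "jaw": 1}, {"dx": 0, "dy": 0, "dz": -6, "roll": 0, "jaw": 1}, {"dx": 0, "dy": 0, "dz": -6, "roll": 0, "jaw": 1}, {"dx": 0, "dy": 0, "dz": -6, "roll": 0, "jaw": 1}, {"dx": 0, "dy": 0, "dz": -6, "roll": 0, "jaw": 1}, {"dx": 0, "dy": 0, "dz": -6, "roll": 0, "jaw": 1}, {"dx": 0, "dy": 0, "dz": -6, "roll": 0, "jaw": 1}, {"dx": 0, "dy": 0, "dz": -6, "roll": 0, "jaw": 1}], "force": 10}}

```text
time_s: 12.23
ee_pos: [0.5576, -0.2161, 0.2041]
eef_rot: [3.142, 0.0, 1.524]
force: [-0.4, 0.1, -2.0]
grip_width: 0.0396
grip_force: 10.0
```

>>> {"api": "send_rows", "payload": {"rows": [{"dx": 0, "dy": 0, "dz": -10, "roll": 0, "jaw": 1}, {"dx": 0, "dy": 0, "dz": -12, "roll": 0, "jaw": 1}, {"dx": 0, "dy": 0, "dz": -12, "roll": 0, "jaw": 1}, {"dx": 0, "dy": 0, "dz": -8, "roll": 0, "jaw": 1}, {"dx": 0, "dy": 0, "dz": -4, "roll": 0, "jaw": 1}, {"dx": 0, "dy": 0, "dz": 0, "roll": 0, "jaw": 1}, {"dx": 0, "dy": 0, "dz": 0, "roll": 0, "jaw": 1}]}}

```text
time_s: 12.82
ee_pos: [0.5576, -0.2161, 0.2493]
eef_rot: [-3.141, -0.0, 1.524]
force: [0.2, 0.3, -3.2]
grip_width: 0.04
grip_force: 10.0
```

```bash
python3 - <<'E'
from h import *
s=cap("side")["frame"]; t=cap("top")["frame"]
cv2.imwrite("pics/s6.png",cv2.resize(np.hstack([s[60:330,250:512],t[20:290,250:512]])[:,:,::-1],None,fx=1.5,fy=1.5,interpolation=2))
o=get_obs();print(o["ee_pos"].round(4),o["eef_rot"].round(3),o["force"].round(2),o["moment"].round(2))
E
```

```text
[ 0.5575 -0.216   0.2487] [-3.141 -0.     1.524] [ 0.26 -0.62 -2.39] [-0.1   0.08  0.01]
```

View pics/s6.png

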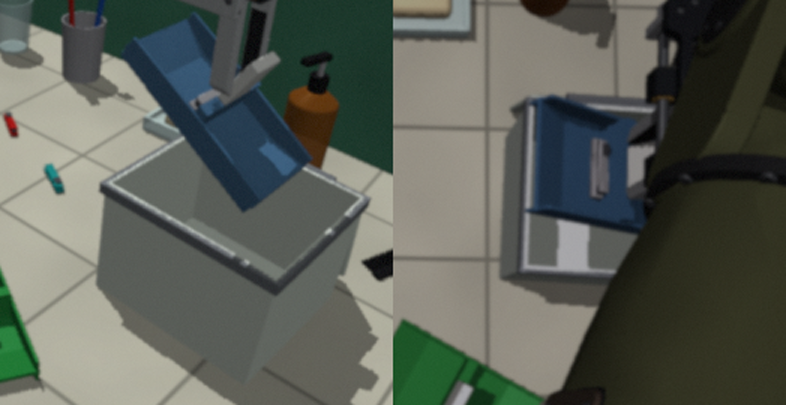

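Balm half empty and clipper still in, but the dish stays tilted at about 40° in the grip. I'll right it by rolling its underside over the same +y rim, after measuring the tilt.

```bash
cat > tilt.py <<'E'
from h import *
def tilt(save=None):
    c=cap("side"); f=c["frame"].astype(int); m=(f[:,:,2]>f[:,:,0]*1.5)&(f[:,:,2]>f[:,:,1]*1.15)&(c["z_map"]>0)
    e=get_obs()["ee_pos"]
    A=np.array([px2w(c,u,v) for v,u in zip(*np.nonzero(m))]); A=A[np.linalg.norm(A-e-[0,0,-.05],axis=1)<.16]
    q=((A-e)-[0,0,.019])[:,1:]*1000
    r=cv2.minAreaRect(q.astype(np.float32)); print(len(q),r,"\n",cv2.boxPoints(r).round(),e.round(4))
    if save: cv2.imwrite(save,cv2.resize(c["frame"][60:330,150:512,::-1],None,fx=2,fy=2,interpolation=2))
E
python3 -c "from tilt import *; tilt()"
```

```text
6646 ((-6.453762054443359, -16.998458862304688), (192.7400665283203, 103.51359558105469), 32.705543518066406) 
 [[-116.  -26.]
 [ -60. -113.]
 [ 103.   -8.]
 [  47.   79.]] [ 0.5575 -0.216   0.2488]
```

```bash
sed -i 's/    q=((A/    A=A[A[:,0]<e[0]-.042]\n    q=((A/' tilt.py; python3 -c "from tilt import *; tilt()"
```

```text
2130 ((12.615974426269531, -44.327354431152344), (189.68658447265625, 36.45864486694336), 32.914154052734375) 
 [[ -77.  -81.]
 [ -57. -111.]
 [ 102.   -8.]
 [  82.   23.]] [ 0.5575 -0.216   0.2489]
```

>>> {"api": "send_rows", "payload": {"rows": [{"dx": 5, "dy": 0, "dz": 0, "roll": 0, "jaw": 1}, {"dx": 12, "dy": 0, "dz": 0, "roll": 0, "jaw": 1}, {"dx": 18, "dy": 1, "dz": 0, "roll": 0, "jaw": 1}, {"dx": 20, "dy": 1, "dz": 0, "roll": 0, "jaw": 1}, {"dx": 20, "dy": 1, "dz": 0, "roll": 0, "jaw": 1}, {"dx": 20, "dy": 1, "dz": 0, "roll": 0, "jaw": 1}, {"dx": 12, "dy": 1, "dz": 4, "roll": 0, "jaw": 1}, {"dx": 6, "dy": 0, "dz": 6, "roll": 0, "jaw": 1}, {"dx": 2, "dy": 0, "dz": 6, "roll": 0, "jaw": 1}, {"dx": 0, "dy": 0, "dz": 5, "roll": 0, "jaw": 1}, {"dx": 0, "dy": 0, "dz": 4, "roll": 0, "jaw": 1}], "force": 12}}

```text
time_s: 13.93
ee_pos: [0.5678, -0.102, 0.2234]
eef_rot: [-3.141, -0.0, 1.523]
force: [0.5, -0.9, -3.9]
grip_width: 0.0397
grip_force: 12.0
```

>>> {"api": "send_rows", "payload": {"rows": [{"dx": 7, "dy": 0, "dz": 4, "roll": 0, "jaw": 1}, {"dx": 7, "dy": 0, "dz": 4, "roll": 0, "jaw": 1}, {"dx": 6, "dy": 0, "dz": 4.5, "roll": 0, "jaw": 1}, {"dx": 6, "dy": 0, "dz": 4.5, "roll": 0, "jaw": 1}, {"dx": 6, "dy": 0, "dz": 5, "roll": 0, "jaw": 1}, {"dx": 6, "dy": 0, "dz": 5.5, "roll": 0, "jaw": 1}, {"dx": 5, "dy": 0, "dz": 7, "roll": 0, "jaw": 1}, {"dx": 5, "dy": 0, "dz": 7, "roll": 0, "jaw": 1}, {"dx": 0, "dy": 0, "dz": 0, "roll": 0, "jaw": 1}]}}

```text
time_s: 14.68
ee_pos: [0.57, -0.0523, 0.1815]
eef_rot: [-3.14, -0.001, 1.525]
force: [-0.1, -0.1, -2.3]
grip_width: 0.04
grip_force: 12.0
```

```bash
python3 -c "
from tilt import *; tilt('pics/s7.png'); print(get_obs()['force'].round(1))"
```

```text
1328 ((-14.053436279296875, -46.765655517578125), (35.820125579833984, 188.8886260986328), 86.76194763183594) 
 [[-109.  -59.]
 [  79.  -70.]
 [  81.  -34.]
 [-107.  -24.]] [ 0.57   -0.0529  0.1821]
[ 0.2 -0.4 -2.2]
```

View pics/s7.png

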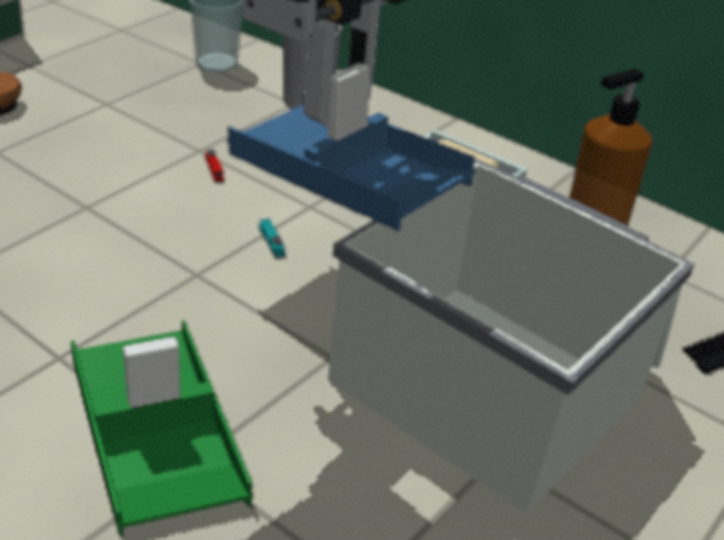

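That was the last of my ten pictures: the dish is back to level at the rim (measured -3°), so I'll use numbers from here. Next check: how the plate sits in the pads, where the clipper is, and whether the balm is in the basket.

```bash
cat > chk.py <<'E'
from h import *
def pts(n,cond):
    c=cap(n); f=c["frame"].astype(int); r,g,b=f[:,:,0],f[:,:,1],f[:,:,2]
    m=cond(r,g,b)&(c["z_map"]>0); vu=np.argwhere(m)
    return np.array([px2w(c,u,v) for v,u in vu]).reshape(-1,3)
def inb(A): return A[(abs(A[:,0]-.5575)<.085)&(abs(A[:,1]+.244)<.095)&(A[:,2]<.13)]
if __name__=="__main__":
    e=get_obs()["ee_pos"]
    for n in("side","top"):
        W=pts(n,lambda r,g,b:(abs(r-b)<25)&(r>110))
        d=(W-e)*1000; k=(abs(d[:,0])<19)&(abs(d[:,1])<40)&(d[:,2]>-30)&(d[:,2]<45); d=d[k]
        print(n,"plate",len(d)); 
        if len(d): print(np.percentile(d,[2,25,50,75,98],axis=0).round(1))
        d=(W-e)*1000; k=(abs(d[:,0])<45)&(abs(d[:,1])<75)&(d[:,2]>-60)&(d[:,2]<-32); d=d[k]; print("clip",len(d),d.mean(0).round() if len(d) else "")
        G=inb(pts(n,lambda r,g,b:(g>b*1.4)&(g>r*1.3))); Y=inb(pts(n,lambda r,g,b:(r>b*1.8)&(g>b*1.4)))
        print("balm g",len(G),G.mean(0) if len(G) else "","y",len(Y),Y.mean(0) if len(Y) else "")
E
python3 chk.py
```

```text
side plate 120
[[-18.3 -19.6   1.3]
 [-12.5 -15.8  21.8]
 [ -2.9 -14.5  41.3]
 [  8.7 -12.4  42.7]
 [ 17.9  -6.   43.9]]
clip 0 
balm g 0  y 0 
top plate 0
clip 0 
balm g 194 [ 0.5674929  -0.32831505  0.02025808] y 95 [ 0.5368943  -0.32747647  0.02025075]
```

The balm is in the basket at (0.552, -0.328). The plate has shifted about 12 mm in the pads, so I'll grip harder and carry the dish back gently.

>>> {"api": "send_rows", "payload": {"rows": [{"dx": 0, "dy": 0, "dz": 0, "roll": 0, "jaw": 1}, {"dx": 0, "dy": 0, "dz": 0, "roll": 0, "jaw": 1}, {"dx": 0, "dy": 0, "dz": -3, "roll": 0, "jaw": 1}, {"dx": 0, "dy": 0, "dz": -6, "roll": 0, "jaw": 1}, {"dx": 0, "dy": 0, "dz": -8, "roll": 0, "jaw": 1}, {"dx": 2, "dy": -1, "dz": -8, "roll": 0, "jaw": 1}, {"dx": 4, "dy": -2, "dz": -4, "roll": 0, "jaw": 1}, {"dx": 7, "dy": -3, "dz": -1, "roll": 0, "jaw": 1}, {"dx": 10, "dy": -5, "dz": 0, "roll": 0, "jaw": 1}, {"dx": 12, "dy": -5, "dz": 0, "roll": 0, "jaw": 1}, {"dx": 13, "dy": -6, "dz": 0, "roll": 0, "jaw": 1}, {"dx": 13, "dy": -6, "dz": 0, "roll": 0, "jaw": 1}], "force": 30}}

```text
time_s: 16.03
ee_pos: [0.5443, 0.0104, 0.2127]
eef_rot: [-3.141, -0.0, 1.524]
force: [0.0, -1.3, -4.1]
grip_width: 0.0395
grip_force: 30.0
```

>>> {"api": "send_rows", "payload": {"rows": [{"dx": 14, "dy": -6, "dz": 0, "roll": 0, "jaw": 1}, {"dx": 14, "dy": -6, "dz": 0, "roll": 0, "jaw": 1}, {"dx": 14, "dy": -6, "dz": 0, "roll": 0, "jaw": 1}, {"dx": 14, "dy": -6, "dz": 0, "roll": 0, "jaw": 1}, {"dx": 14, "dy": -6, "dz": 0, "roll": 0, "jaw": 1}, {"dx": 14, "dy": -6, "dz": 0, "roll": 0, "jaw": 1}, {"dx": 14, "dy": -6, "dz": 0, "roll": 0, "jaw": 1}, {"dx": 14, "dy": -6, "dz": 0, "roll": 0, "jaw": 1}, {"dx": 14, "dy": -6, "dz": 0, "roll": 0, "jaw": 1}, {"dx": 12, "dy": -5, "dz": 0, "roll": 0, "jaw": 1}, {"dx": 9, "dy": -4, "dz": 0, "roll": 0, "jaw": 1}, {"dx": 6, "dy": -2, "dz": 0, "roll": 0, "jaw": 1}]}}

```text
time_s: 17.03
ee_pos: [0.4865, 0.1661, 0.213]
eef_rot: [-3.142, -0.0, 1.525]
force: [0.1, 0.4, -3.0]
grip_width: 0.0397
grip_force: 30.0
```

```bash
python3 -c "
from tilt import *; tilt(); print(get_obs())"; python3 chk.py | head -8
```

```text
839 ((-14.843009948730469, -46.661415100097656), (33.480628967285156, 188.68101501464844), 85.98651885986328) 
 [[-110.  -57.]
 [  78.  -70.]
 [  80.  -37.]
 [-108.  -23.]] [0.4866 0.1664 0.213 ]
{'time_s': 17.0833, 'qpos': array([2.58187849e-01, 2.14079507e-01, 1.61089637e+00, 3.06336711e-04,
       1.31662410e+00, 3.03645032e-01]), 'joint_vel': array([-0.03608415,  0.00434146, -0.00645064, -0.00414891,  0.00265931,
       -0.03711848]), 'tau': array([-2.52600990e+00, -4.96570408e+01, -3.64540565e+01, -2.62921499e-01,
       -1.98470021e-02, -1.29809487e-01]), 'ee_pos': array([0.48658808, 0.16643691, 0.21297115]), 'eef_rot': array([-3.14149700e+00, -2.80736635e-04,  1.52526210e+00]), 'force': array([-0.79909785,  0.79523203, -3.30079266]), 'moment': array([ 0.03583447,  0.0809272 , -0.02383847]), 'grip_force': 29.9997416138649, 'grip_width': 0.03924044252102739}
side plate 412
[[-18.3 -19.5  -5.3]
 [-11.  -17.2   7.3]
 [ -3.2 -16.   20.7]
 [  6.  -15.   34.6]
 [ 15.4  -7.9  42.7]]
clip 0 
balm g 0  y 0
```

>>> {"api": "send_rows", "payload": {"rows": [{"dx": 0, "dy": 0, "dz": 0, "roll": 1.4, "jaw": 1}, {"dx": 0, "dy": 0, "dz": 0, "roll": 3, "jaw": 1}, {"dx": 0, "dy": 0, "dz": 0, "roll": 5, "jaw": 1}, {"dx": 0, "dy": 0, "dz": 0, "roll": 6, "jaw": 1}, {"dx": 0, "dy": 0, "dz": 0, "roll": 6, "jaw": 1}, {"dx": 0, "dy": 0, "dz": 0, "roll": 6, "jaw": 1}, {"dx": 0, "dy": 0, "dz": 0, "roll": 6, "jaw": 1}, {"dx": 0, "dy": 0, "dz": 0, "roll": 6, "jaw": 1}, {"dx": 0, "dy": 0, "dz": 0, "roll": 6, "jaw": 1}, {"dx": 0, "dy": 0, "dz": 0, "roll": 6, "jaw": 1}, {"dx": 0, "dy": 0, "dz": 0, "roll": 6, "jaw": 1}, {"dx": 0, "dy": 0, "dz": 0, "roll": 6, "jaw": 1}]}}

```text
time_s: 18.38
ee_pos: [0.4875, 0.1643, 0.2129]
eef_rot: [3.142, 0.0, 0.41]
force: [-0.2, 0.8, -2.9]
grip_width: 0.0396
grip_force: 30.0
```

>>> {"api": "send_rows", "payload": {"rows": [{"dx": 0, "dy": 0, "dz": 5, "roll": 6, "jaw": 1}, {"dx": 0, "dy": 0, "dz": 10, "roll": 6, "jaw": 1}, {"dx": 0, "dy": 0, "dz": 15, "roll": 6, "jaw": 1}, {"dx": 0, "dy": 0, "dz": 18, "roll": 6, "jaw": 1}, {"dx": 0, "dy": 0, "dz": 18, "roll": 6, "jaw": 1}, {"dx": 0, "dy": 0, "dz": 18, "roll": 6, "jaw": 1}, {"dx": 0, "dy": 0, "dz": 16, "roll": 6, "jaw": 1}, {"dx": 0, "dy": 0, "dz": 12, "roll": 4, "jaw": 1}, {"dx": 0, "dy": 0, "dz": 9, "roll": 2, "jaw": 1}, {"dx": 0, "dy": 0, "dz": 6, "roll": 0, "jaw": 1}, {"dx": 0, "dy": 0, "dz": 4, "roll": 0, "jaw": 1}, {"dx": 0, "dy": 0, "dz": 3, "roll": 0, "jaw": 1}]}}

```text
time_s: 19.38
ee_pos: [0.4876, 0.1645, 0.0788]
eef_rot: [-3.142, -0.0, -0.42]
force: [-0.1, -0.3, -3.0]
grip_width: 0.0397
grip_force: 30.0
```

>>> {"api": "send_rows", "payload": {"rows": [{"dx": 0, "dy": 0, "dz": 4, "roll": 0, "jaw": 1}, {"dx": 0, "dy": 0, "dz": 4, "roll": 0, "jaw": 1}, {"dx": 0, "dy": 0, "dz": 4, "roll": 0, "jaw": 1}, {"dx": 0, "dy": 0, "dz": 3, "roll": 0, "jaw": 1}, {"dx": 0, "dy": 0, "dz": 3, "roll": 0, "jaw": 1}, {"dx": 0, "dy": 0, "dz": 2, "roll": 0, "jaw": 1}, {"dx": 0, "dy": 0, "dz": 2, "roll": 0, "jaw": 1}, {"dx": 0, "dy": 0, "dz": 2, "roll": 0, "jaw": 1}], "force": 15}}

```text
time_s: 20.05
ee_pos: [0.4875, 0.1647, 0.0548]
eef_rot: [-3.142, -0.0, -0.42]
force: [-0.4, 0.1, -3.3]
grip_width: 0.0399
grip_force: 15.0
```

>>> {"api": "send_rows", "payload": {"rows": [{"dx": 0, "dy": 0, "dz": 1, "roll": 0, "jaw": 1}, {"dx": 0, "dy": 0, "dz": 1, "roll": 0, "jaw": 1}]}}

```text
time_s: 20.22
ee_pos: [0.4874, 0.1647, 0.053]
eef_rot: [-3.141, 0.0, -0.42]
force: [-3.7, 0.6, 2.9]
grip_width: 0.0399
grip_force: 15.0
```

```bash
python3 - <<'E'
from chk import *
e=get_obs()["ee_pos"]; print(e)
B=pts("side",lambda r,g,b:(b>r*1.5)&(b>g*1.15)); B=B[np.linalg.norm(B-e,axis=1)<.14]
a=np.deg2rad(-24); u=(B[:,:2]-e[:2])@[np.cos(a),np.sin(a)]; w=(B[:,:2]-e[:2])@[-np.sin(a),np.cos(a)]
print(np.percentile(u,[.5,99.5]),np.percentile(w,[.5,99.5]))
k=w<np.percentile(w,1)+.006
for lo in np.arange(-.11,.08,.02):
    s=k&(u>lo)&(u<lo+.02)
    if s.sum()>5: print(lo.round(2),s.sum(),np.percentile(B[s,2],[2,98]).round(4))
E
```

```text
[0.48742793 0.16472474 0.05303761]
[-0.10864349  0.07763326] [-0.05205222  0.04947251]
-0.11 120 [0.014  0.0401]
-0.09 129 [0.0132 0.0388]
-0.07 122 [0.0108 0.0379]
-0.05 125 [0.0099 0.0367]
-0.03 141 [0.0088 0.0421]
-0.01 119 [0.0078 0.0357]
0.01 119 [0.0054 0.0325]
0.03 114 [0.0052 0.0307]
0.05 112 [0.0051 0.0303]
0.07 36 [0.0027 0.0279]
```

The clipper end is touching and the balm end is about 11 mm up (3.4°). I'll press it flat gently, then let go.

>>> {"api": "send_rows", "payload": {"rows": [{"dx": 0, "dy": 0, "dz": 1, "roll": 0, "jaw": 1}, {"dx": 0, "dy": 0, "dz": 1, "roll": 0, "jaw": 1}, {"dx": 0, "dy": 0, "dz": 1, "roll": 0, "jaw": 1}, {"dx": 0, "dy": 0, "dz": 1, "roll": 0, "jaw": 1}, {"dx": 0, "dy": 0, "dz": 1, "roll": 0, "jaw": 1}, {"dx": 0, "dy": 0, "dz": 0, "roll": 0, "jaw": 1}], "force": 8}}

```text
time_s: 20.77
ee_pos: [0.4874, 0.1646, 0.0477]
eef_rot: [3.141, 0.0, -0.42]
force: [0.6, 0.4, -1.5]
grip_width: 0.0401
grip_force: 8.0
```

>>> {"api": "send_rows", "payload": {"rows": [{"dx": 0, "dy": 0, "dz": 0, "roll": 0, "jaw": 0}, {"dx": 0, "dy": 0, "dz": 0, "roll": 0, "jaw": -0.4}, {"dx": 0, "dy": 0, "dz": 0, "roll": 0, "jaw": -0.8}, {"dx": 0, "dy": 0, "dz": 0, "roll": 0, "jaw": -0.8}, {"dx": 0, "dy": 0, "dz": 0, "roll": 0, "jaw": -0.8}, {"dx": 0, "dy": 0, "dz": 0, "roll": 0, "jaw": -0.8}]}}

```text
time_s: 21.27
ee_pos: [0.4875, 0.1646, 0.048]
eef_rot: [-3.142, -0.0, -0.42]
force: [-0.4, -0.0, -0.4]
grip_width: 0.0763
grip_force: 0.0
```

>>> {"api": "send_rows", "payload": {"rows": [{"dx": 0, "dy": 0, "dz": -15, "roll": 0, "jaw": -0.8}, {"dx": 0, "dy": 0, "dz": -30, "roll": 0, "jaw": -0.8}, {"dx": 0, "dy": 0, "dz": -40, "roll": 0, "jaw": -0.8}, {"dx": 0, "dy": 0, "dz": -40, "roll": 0, "jaw": -0.8}, {"dx": 0, "dy": 0, "dz": -20, "roll": 0, "jaw": -0.8}, {"dx": -40, "dy": 0, "dz": 0, "roll": 0, "jaw": -0.8}, {"dx": -40, "dy": 0, "dz": 0, "roll": 0, "jaw": -0.8}, {"dx": -30, "dy": 0, "dz": 0, "roll": 0, "jaw": -0.8}, {"dx": 0, "dy": 0, "dz": 0, "roll": 0, "jaw": -0.8}]}}

```text
time_s: 22.02
ee_pos: [0.3836, 0.2109, 0.1933]
eef_rot: [-3.141, 0.0, -0.418]
force: [0.1, -0.3, -0.3]
grip_width: 0.0846
grip_force: 0.0
```

```bash
python3 - <<'E'
from chk import *
print(get_obs()["ee_pos"],get_obs()["time_s"])
c0=np.array([.472,.174])
for n in("side","top"):
    B=pts(n,lambda r,g,b:(b>r*1.5)&(b>g*1.15)); B=B[(np.linalg.norm(B[:,:2]-c0,axis=1)<.14)&(B[:,2]<.06)]
    if len(B): print(n,len(B),cv2.minAreaRect((B[:,:2]*1000).astype(np.float32)),np.percentile(B[:,2],[1,50,99]).round(3))
    W=pts(n,lambda r,g,b:(abs(r-b)<25)&(r>90)); W=W[(np.linalg.norm(W[:,:2]-c0,axis=1)<.1)]
    a=np.deg2rad(-24); d=W[:,:2]-c0; u=d@[np.cos(a),np.sin(a)]; v=d@[-np.sin(a),np.cos(a)]
    k=(abs(v)<.045)&(u>.008)&(u<.07)&(W[:,2]>.008)&(W[:,2]<.025); print("clip",k.sum(),u[k].mean(),v[k].mean(),W[k].mean(0) if k.any() else "")
    p=(W[:,2]>.08)&(W[:,2]<.1); print("plate top",p.sum(),W[p].mean(0) if p.any() else "")
    G=inb(pts(n,lambda r,g,b:(g>b*1.4)&(g>r*1.3))); print("balm",len(G),G.mean(0) if len(G) else "")
E
```

```text
[0.38361535 0.21087117 0.19328566] 22.0167
side 3215 ((476.29571533203125, 168.3700408935547), (104.30026245117188, 190.43545532226562), 66.06319427490234) [0.003 0.012 0.036]
clip 20 0.022570150994070844 -0.0040158675032315825 [0.49098546 0.16115122 0.01726416]
plate top 99 [0.4748316  0.1648209  0.08707182]
balm 0 
top 5447 ((476.8363342285156, 166.740966796875), (98.74283599853516, 189.5883331298828), 65.93619537353516) [0.002 0.008 0.037]
clip 136 0.0197336423847027 0.0009212639007951604 [0.49040229 0.16681522 0.01672373]
plate top 173 [0.4766798  0.16673454 0.08971221]
balm 193 [ 0.56767206 -0.32838311  0.01994236]
```

The dish is level about 9 mm from where it stood, the clipper lies in it and the balm is in the basket, so I'm handing in.

```bash
python3 -c "from station import *; print(hand_in())"
```

```text
the job is handed in; nothing more can be done
None
```

I handed the job in at about 22 s of the 70 s limit; it returned no verdict, but my last measurements had the lip balm in the wastebasket, the clipper still in the dish, and the dish released and level about 9 mm from where it stood.

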